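Close and pin a hinged split former, and hold its seam squeezed shut

ROBOT

A 6-joint arm with a two-finger parallel gripper is mounted at the origin on a cart in front of the work surface, level with it; the furniture and walls round the work are solid. World frame = base frame: x ahead of the robot, y to its left, z up, the work surface at z = 0. Lengths are in m, angles in rad, forces in N, time in s.
With the tool pointing down it reaches from about 0.375 to 0.975 m from the base axis. Payload 3.8 kg.
Tool frame: the origin (TCP) lies on the centre line of the jaws, within the pads' length; the fingertips stand 14 mm ahead of it and the grasp point (between the pads) lies 5 mm behind it; z points along the fingers, y is the line along which they close (so a half turn about z gives the same grasp; the last joint's range is limited). The gripper opens to 85 mm and grips with 20 to 120 N. Pads are 22 mm wide; open, the fingers measure 114 mm over their backs; the gripper's body (76 mm by 85 mm) begins 54 mm behind the grasp point. The pads swing forward as they close: fully open they stand 13 mm farther back than shut.
Start: joints at [1.083, 0.264, 1.604, -0, 1.274, -0.037], TCP at [0.294, 0.608, 0.245] pointing down, gripper open.
Joint ranges: [-2.63, 2.63], [-0.94, 2.18], [0.31, 2.57], [-1.31, 4.45], [0, 2.66], [-2.55, 2.55]. Speed limits (rad/s): [2.57, 2.57, 3.14, 3.14, 3.14, 3.14].

INTERFACE

Orientations are given as a rotation vector (axis times angle).
In Python, from workcell import bot, eyes, spot_in gives the robot as it stands.
- The arm moves only by the tool carry_out, never from a script. Its argument "series" is text: rows parted by semicolons, each of 4 numbers parted by spaces: the shift along the world's x, y, z in m, then the turn about the world's z in degrees. In form: tx ty tz roll; .... A call has 1 to 20 rows; each row shifts and turns the commanded pose from where the row before left it; what a row does not reach is not made up. A row lasts 1/8 s, in which the tool goes at most 62.5 mm and 10.7 degrees, less where a joint would pass 70% of its speed; a pose out of reach is approached as far as the arm can. A call is refused whole if a number of a shift passes 0.0625 or a number of a turn 10.7, either way. A call with a gripper value outside its range is refused whole. "jaw" is the gripper command: -1 is shut, 1 is fully open, values between are in proportion, set as the call begins (left out, the last holds). The fingers move at their own pace and stop on an object; "grip_force" is the grip in N (left out, the last holds). Time passes only in rows, so rows that do not move let the fingers close. It gives the time, the measured TCP pose, the force, the opening and the grip force at its end, in the units of the state.
- bot.read_state(): the state, without advancing time (a new reading comes with each control period).
- eyes.read_camera(name): name is "scene" or "top" or "wrist"; returns (picture, depth): 480x640x3 uint8, blue, green, red; 480x640 float32, m along the optical axis (not along the pixel's ray), 0 where there is no reading.
- eyes.get_calibration(name): a dict with "K" (3x3 intrinsics, pixels), "position" and "rotation" of the camera in the world; the wrist camera has in their place "T_tool_cam" (4x4, takes a point from camera to tool coordinates, whose origin is the TCP and whose axes are the flange's). Camera axes: x right, y down, z forward; pixel columns grow to the right and rows downward; lengths in m; the calibration is good to about 2 mm. A picture is of the moment at which its call begins: read the wrist's pose just before it. get_calibration takes no time and is no camera call.
- bot.finish_job(): hands the job in; it is judged then, once.
Trained networks look in the newest picture that a camera, given by its name, has taken for a name from the list of things; names that differ only in an ending like _2 or _b are one class to them, and where a whole thing is asked for, a point or a joint stands for the part that bears it (a point fixed in the world has none). Each returns a list of dicts, best first, with "score" (0 to 1); they miss things now and then, are a little off and sometimes report something else, mostly with a low value. They report only what shows in the picture. A call takes as long as a camera call.
- spot_in(camera, target): "rect" ([centre column, centre row, width, height] in pixels, round what is visible of it).
The state is a dict: "time": time; "q": joint angles; "joint_vel": joint speeds; "joint_torque": joint torques, N m; "tool_pos": TCP position; "tcp_rot": TCP orientation; "wrist_force": force on the tool from outside, world axes, zero at the start; "torque": the same for the moment, N m; "width": opening from 0.0 (shut) to 1.0 (fully open); "grip_force": force on a finger pad.
Only numpy, scipy, OpenCV 4.12 (cv2) and the standard library are available. Lean on these libraries where they do the work, as an engineer would, in place of code of your own. Each camera call takes 0.05 s, during which the arm holds its last target. There are 200 camera calls.

TASK

Get the hinged split former ready for the next sand specimen: swing its open half shut round the pedestal, then take the locking pin out of the wooden block and push it down through the three lined-up knuckles until its collar sits on the top one. The rubber seal still springs the seam open a hair against the pin, so finish by pinching the two upright flanges together between the fingers until the seam is fully shut, and stay there squeezing - do not let go - so that I can slip the band clamp on. Leave the tamping rod, the sand dish, the tins, the mortar and the crucible where they are.

Things in the scene. Friction and masses are not known exactly. Their poses are not given: they have to be found in the camera images.
- former_hinge (a point): point on the vertical hinge axis of the split former (upright aluminium tube, 64 mm outside, 94 mm high, split lengthwise), at its top, z = 94 mm. Axes are the former's: z up; -x runs along the shut seam, roughly to the robot: tube axis 44 mm from the hinge, flat pinch flanges 75 to 118 mm, pin knuckles 128 mm. Fixed half (hose nipple) on the +y side, swinging half on -y
- former: steel base plate of the former, 126 x 104 x 12 mm, fixed to the worktop, carrying the pedestal and the fixed half; origin under the tube's axis at worktop height, axes as the former's
- swing_half (a joint): angle of the swinging half about the hinge (rad): 0 = seam fully shut; grows as it swings to the former's -y side (counter-clockwise seen from above), stop at 1.0. It stays where it is left (0.5 N at the flange moves it), but below 0.02 a rubber seal springs it back; 20 N at the flanges is ample to keep it at 0
- fixed_grip (a point): point on the outer face (+y side) of the fixed half's flange, 97 mm from the hinge, 12 mm below the flange's top edge, where a finger may press. The flange is an upright plate 8 mm thick, flat from 75 to 118 mm from the hinge, 18 to 94 mm above the worktop; both flanges shut measure 18 mm over their outer faces. Axes as the former's
- swing_grip (a point): the same point on the outer face (-y side) of the swinging half's flange; it and its axes turn with the swinging half, which also carries the middle pin knuckle (56 to 76 mm above the worktop, same barrel and bore as the others)
- fixed_flange: the fixed half's pinch flange with the top (78 to 94 mm above the worktop) and bottom (38 to 54 mm) of the three pin knuckles, barrels of 19 mm diameter bored 11 mm; origin as former
- pin_bore (a point): centre of the mouth of the top knuckle (94 mm above the worktop), 128 mm from the hinge, where the pin goes in from above. The pin passes when the bores are lined up to within about 3 mm (its pointed nose draws them together)
- pin_grip (a point): the locking pin: this point is on its axis in the ridged handle, 24 mm above the collar's underside, 10 mm below the top. Handle 15 mm in diameter, 30 mm tall; below it a collar 18 mm in diameter, 4 mm thick, then a 9 mm shaft that ends 54 mm below the collar's underside, the last 10 mm tapered. z is its axis, up. It starts upright in the wooden block, collar on the block's top
- lock_pin: the same locking pin, 42 to 84 g; origin on its axis at the collar's underside, z up
- accessory_block: wooden block 50 x 110 x 60 mm with two bores, fixed to the worktop; origin in the middle of its underside. The locking pin stands in the bore 30 mm to its -y side, the tamping rod in the bore 30 mm to its +y side
- tamper: tamping rod that stands in the same block: rod 12 mm in diameter with a flat disc 28 mm in diameter on top, which reaches 90 mm above the worktop; not to be moved. Origin on its axis at the height of the block's top
- sand_dish: glass dish of sand, 61 mm across, 14 mm high, not to be moved; origin in the middle of its underside
- tin_a: aluminium moisture tin with lid, 58 mm across, 36 mm high, not to be moved; origin in the middle of its underside
- tin_b: aluminium moisture tin with lid, 56 mm across, 34 mm high, not to be moved; origin in the middle of its underside
- mortar: porcelain mortar, 88 mm across, 48 mm high, not to be moved; origin in the middle of its underside
- crucible: porcelain crucible, 42 mm across, 34 mm high, not to be moved; origin in the middle of its underside

How it is judged:
By the outcome, as a careful person would: the job done as asked, in the order asked, and still so for the second after the job is handed in, while the arm keeps its last pose, push and grip.
It also fails if it takes over 64 s, if anything falls off the work surface, if the arm or the gripper's body presses on something with over 40 N, if the wrist force passes 120 N, or if a joint passes its speed limit or range.

## Working session

There is one attempt and no reset: what is moved stays moved. The work goes in short steps, Python scripts to look and compute and a tool call to move; the robot and the scene stay as the last step left them, time stands still between calls to the robot, and variables do not carry over. Pictures are saved under pics/ and viewed, at most 10 in all, crops included, and the job is handed in when it is done.

Besides the shell and the picture viewer there is one more tool, called after "Emit:" as a command line: name --argument value ..., lists and objects as JSON in quotes. carry_out: Moves the arm, as the interface text tells. Its arguments: {"type":"object","properties":{"series":{"type":"string"},"jaw":{"type":"number"},"grip_force":{"type":"number"}},"required":["series"]}

```bash
mkdir -p pics; cat > h.py <<'E'
import numpy as np, cv2
from workcell import bot, eyes, spot_in
from scipy.spatial.transform import Rotation as R
def cam(n):
    s=bot.read_state(); im,d=eyes.read_camera(n); c=eyes.get_calibration(n)
    if n=="wrist":
        T=np.eye(4);T[:3,:3]=R.from_rotvec(s["tcp_rot"]).as_matrix();T[:3,3]=s["tool_pos"]
        M=T@np.array(c["T_tool_cam"])
    else:
        M=np.eye(4);r=np.array(c["rotation"])
        M[:3,:3]=r if r.shape==(3,3) else R.from_rotvec(r).as_matrix();M[:3,3]=c["position"]
    K=np.array(c["K"]);v,u=np.mgrid[:480,:640]
    P=np.stack([(u-K[0,2])/K[0,0]*d,(v-K[1,2])/K[1,1]*d,d],-1)@M[:3,:3].T+M[:3,3]
    P[d==0]=np.nan
    return im,d,K,M,P
def atz(K,M,u,v,z):
    r=M[:3,:3]@np.array([(u-K[0,2])/K[0,0],(v-K[1,2])/K[1,1],1]);return M[:3,3]+r*(z-M[2,3])/r[2]
E
python3 - <<'E'
from h import *
print(bot.read_state())
for n in("top","scene"):
    im,d,K,M,P=cam(n);cv2.imwrite(f"pics/{n}0.png",im);print(n,M.round(3).tolist(),K.tolist())
    np.savez(f"{n}0.npz",d=d,K=K,M=M,P=P,im=im)
    for t in("former","swing_half","fixed_flange","lock_pin","accessory_block","tamper","sand_dish","tin_a","mortar","crucible"):
        for o in spot_in(n,t)[:2]:
            u,v=o["rect"][:2];print(t,round(o["score"],2),np.round(o["rect"]),P[int(v),int(u)].round(3))
E
```

```text
{'time': 0.0, 'q': array([ 1.08308563e+00,  2.64773447e-01,  1.60536065e+00,  3.00273363e-05,
        1.27370092e+00, -3.68837680e-02]), 'joint_vel': array([-4.17206041e-04, -1.25439333e-03,  1.37609153e-03, -3.36632115e-05,
        1.94549126e-03,  9.33284230e-04]), 'joint_torque': array([ 7.79479124e-04, -5.15101826e+01, -3.67318475e+01, -2.50191597e-04,
        1.29904700e-02, -1.09634345e-05]), 'tool_pos': array([0.29376242, 0.60695427, 0.24395553]), 'tcp_rot': array([-0.70205238, -3.06151731,  0.00338946]), 'wrist_force': array([0.29827785, 0.33092743, 0.02808794]), 'torque': array([ 0.03110106,  0.05110376, -0.01816619]), 'grip_force': 0.0, 'width': 1.003285314951877}
top [[-0.04, -0.973, 0.226, 0.238], [-0.999, 0.039, -0.008, -0.051], [-0.001, -0.226, -0.974, 1.343], [0.0, 0.0, 0.0, 1.0]] [[607.3591991031714, 0.0, 317.93778165606005], [0.0, 607.3591991031714, 251.40966960256316], [0.0, 0.0, 1.0]]
former 0.65 [285. 229.  68.  69.] [0.598 0.012 0.029]
swing_half 0.62 [295. 220.  48.  47.] [ 0.622 -0.013  0.015]
swing_half 0.59 [277. 245.  16.  36.] [0.548 0.025 0.093]
fixed_flan
[... 790 characters left out ...]
0.001]
fixed_flange 0.91 [272. 242.  26.  35.] [0.541 0.023 0.063]
fixed_flange 0.57 [390. 191.  35.  30.] [ 0.658 -0.389  0.02 ]
lock_pin 0.71 [389. 194.  34.  29.] [ 0.606 -0.34   0.049]
lock_pin 0.67 [195. 271.  13.  20.] [0.503 0.203 0.082]
accessory_block 0.82 [183. 294.  66.  48.] [0.492 0.234 0.048]
tamper 0.71 [166. 277.  18.  20.] [0.51  0.257 0.085]
sand_dish 0.73 [184. 294.  64.  54.] [0.492 0.234 0.048]
sand_dish 0.62 [167. 260.  29.  26.] [0.662 0.213 0.01 ]
tin_a 0.88 [410. 223.  22.  28.] [ 0.487 -0.309  0.036]
tin_a 0.74 [460. 230.  24.  23.] [ 0.409 -0.392  0.034]
mortar 0.58 [390. 194.  36.  26.] [ 0.61  -0.348  0.042]
crucible 0.77 [312. 312.  22.  27.] [0.366 0.034 0.011]
```

```bash
python3 - <<'E'
from h import *
t=np.load("top0.npz");s=np.load("scene0.npz")
a=cv2.resize(t["im"][180:360,150:350],(660,594),interpolation=cv2.INTER_CUBIC)
b=cv2.resize(s["im"][180:340,140:353],(799,600),interpolation=cv2.INTER_CUBIC)
cv2.imwrite("pics/a.png",a);cv2.imwrite("pics/b.png",b)
E
```

```text
(no output)
```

View pics/a.png

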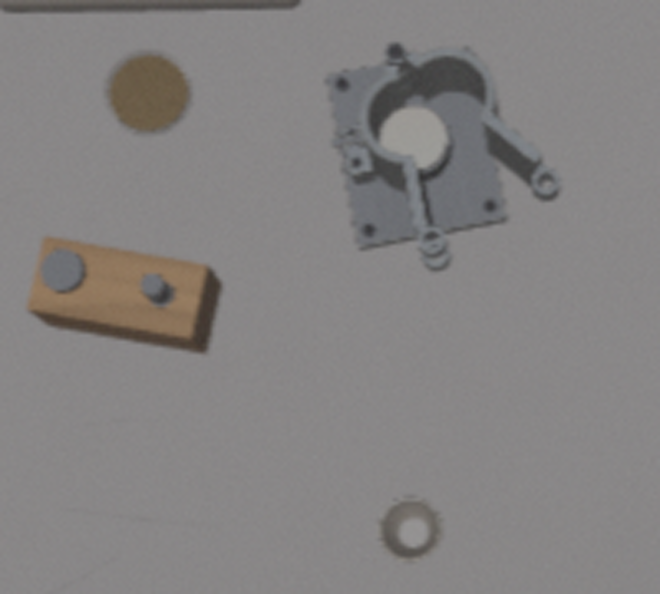

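View pics/b.png

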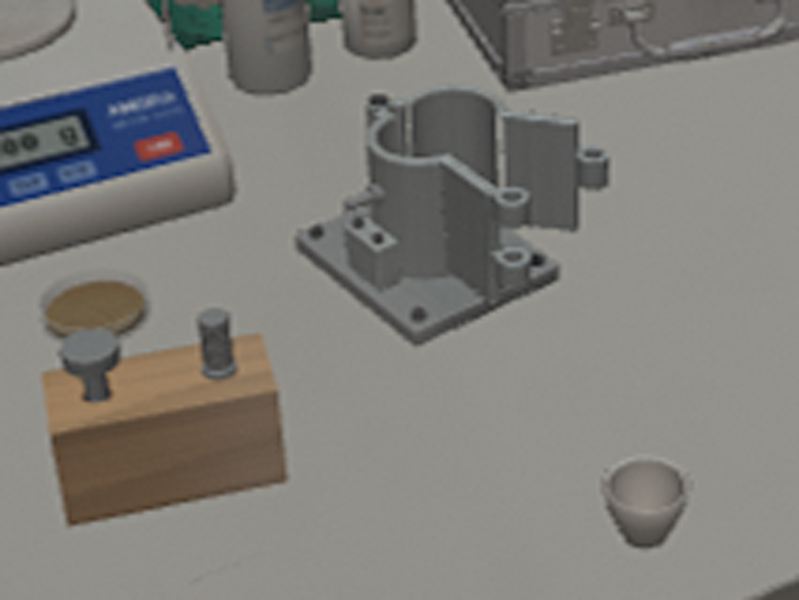

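Top crop: hinge at crop (395,50), fixed top knuckle (433,240), swung knuckle (545,183), pin (153,287), tamper (62,270). The swinging half is well open to the robot's right.

```bash
python3 - <<'E'
from h import *
t=np.load("top0.npz");K,M,P=t["K"],t["M"],t["P"]
f=lambda x,y,z:atz(K,M,150+(x+.5)/3.3-.5,180+(y+.5)/3.3-.5,z).round(4)
h=f(395,50,.094);k=f(433,240,.094);s=f(545,182,.076)
print("hinge",h,"kn",k,np.linalg.norm((k-h)[:2]),"sw",s,np.linalg.norm((s-h)[:2]))
an=lambda a:np.degrees(np.arctan2(a[1],a[0]))
print("ang",an(h-k),an(h-s),"pin",f(153,284,.094),"tamper",f(62,270,.09))
for nm in("top","scene"):
    P=np.load(nm+"0.npz")["P"]; Q=P.reshape(-1,3)
    m=(Q[:,2]>.085)&(Q[:,2]<.1)&(Q[:,0]>.4)&(Q[:,0]<.75)&(abs(Q[:,1])<.15)
    q=Q[m];print(nm,m.sum(),np.nanmedian(q[:,2]))
    np.save(nm+"_rim.npy",q)
    m=(Q[:,2]>.07)&(Q[:,2]<.11)&(Q[:,0]>.4)&(Q[:,0]<.6)&(Q[:,1]>.17)&(Q[:,1]<.24)
    print("pin",m.sum(),Q[m].mean(0),Q[m].min(0),Q[m].max(0))
E
```

```text
hinge [0.6575 0.0383 0.094 ] kn [0.529  0.0168 0.094 ] 0.13028622336993265 sw [ 0.5691 -0.0564  0.076 ] 0.1295478676011303
ang 9.498470960019832 46.97062297823425 pin [0.5073 0.1956 0.094 ] tamper [0.5197 0.2546 0.09  ]
top 554 0.09396143924103129
pin 61 [0.50566631 0.19596755 0.08917213] [0.49897417 0.1894257  0.07011485] [0.51387474 0.20511015 0.10036339]
scene 568 0.09189900673195545
pin 115 [0.50495173 0.19925283 0.08463834] [0.49995965 0.19085485 0.07023903] [0.51422783 0.2059736  0.09586959]
```

Emit:
carry_out --series "0.016 -0.0337 0 1.77;0.016 -0.0337 0 1.77;0.016 -0.0337 0 1.77;0.016 -0.0337 0 1.77;0.016 -0.0337 0 1.77;0.016 -0.0337 0 1.77;0.016 -0.0337 0 1.77;0.016 -0.0337 0 1.77;0.016 -0.0337 0 1.77;0.016 -0.0337 0 1.77;0.016 -0.0337 0 1.77;0.016 -0.0337 0 1.77;0.016 -0.0337 0 1.77;0.016 -0.0337 0 1.77;0.016 -0.0337 0 1.77;0.016 -0.0337 0 1.77;0.016 -0.0337 0 1.77;0.016 -0.0337 0 1.77;0.016 -0.0337 0 1.77;0.016 -0.0337 0 1.77" --jaw -1 --grip_force 40

```text
time: 3.6
tool_pos: [0.6146, -0.0676, 0.2454]
tcp_rot: [-0.263, 3.13, 0.0]
wrist_force: [1.3, -0.3, 0.2]
width: 0.004
grip_force: 0.0
```

```bash
python3 - <<'E'
from h import *
s=bot.read_state();print(s["q"].round(2),s["tool_pos"],s["width"],R.from_rotvec(s["tcp_rot"]).as_matrix()[:,1].round(3))
print(np.array(eyes.get_calibration("wrist")["T_tool_cam"]).round(3).tolist())
im,d,K,M,P=cam("wrist");cv2.imwrite("pics/w1.png",im);np.savez("w1.npz",im=im,d=d,K=K,M=M,P=P)
E
```

```text
[-0.15  0.16  1.73  0.    1.25 -1.89] [ 0.61456214 -0.06762236  0.2454102 ] 0.004286060028537187 [-0.167  0.986 -0.   ]
[[-0.001, -0.964, -0.265, 0.067], [1.0, -0.001, 0.0, -0.0], [-0.001, -0.265, 0.964, -0.128], [0.0, 0.0, 0.0, 1.0]]
```

View pics/w1.png

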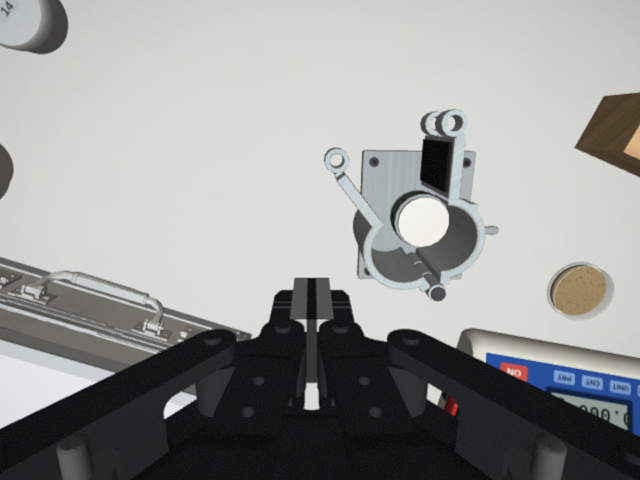

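Wrist view: top knuckle bore at (455,122), swung knuckle bore at (336,160), hinge top at (437,293). Compute them.

```bash
python3 - <<'E'
from h import *
t=np.load("w1.npz");K,M,P,im=t["K"],t["M"],t["P"],t["im"]
g=cv2.cvtColor(im,6);
def circ(u,v,r=18):
    c=cv2.HoughCircles(cv2.resize(g[v-r-6:v+r+6,u-r-6:u+r+6],None,fx=4,fy=4,interpolation=2),3,1,20,param1=120,param2=15,minRadius=20,maxRadius=70)
    return None if c is None else [(round(float(a/4+u-r-6),1),round(float(b/4+v-r-6),1),round(float(q/4),1)) for a,b,q in c[0][:4]]
for u,v in((455,122),(336,160),(437,293)): print(circ(u,v),P[v-4:v+5,u-4:u+5,2].round(3)[::4,::4].tolist())
h=atz(K,M,437,293,.094);k=atz(K,M,455,122,.094);s=atz(K,M,336,160,.076)
print(h,k,s,np.linalg.norm((h-k)[:2]),np.linalg.norm((h-s)[:2]))
an=lambda a:np.degrees(np.arctan2(a[1],a[0]));print(an(h-k),an(h-s))
# rim: fit flange line of fixed half
Q=P.reshape(-1,3);m=(abs(Q[:,2]-.094)<.004);q=Q[m];c=k+(h-k)*.66
for f in ((np.hypot(*(q-k)[:,:2].T)<.013),):
    print("knuckle ring centroid",q[f].mean(0),(q[f].min(0)+q[f].max(0))/2,f.sum())
m=(Q[:,2]>.080)&(np.hypot(*(Q-h)[:,:2].T)<.012);print("hinge",Q[m].mean(0),Q[m].max(0),Q[m].min(0))
E
```

```text
[(448.9, 123.9, 13.6), (455.6, 123.9, 14.0), (443.6, 125.6, 9.4), (452.9, 118.9, 8.4)] [[-0.0, 0.081, 0.091], [0.001, 0.08, 0.087], [0.0, 0.08, 0.089]]
[(335.9, 159.4, 12.1), (338.6, 163.9, 15.4), (332.9, 155.4, 7.2), (345.1, 183.9, 7.8)] [[-0.0, -0.001, 0.0], [0.001, -0.0, 0.0], [-0.0, -0.001, 0.057]]
[(437.9, 294.1, 7.2), (428.9, 279.4, 8.4)] [[0.094, 0.096, 0.096], [0.096, 0.099, 0.098], [0.097, 0.098, 0.099]]
[0.65669341 0.0387441  0.094     ] [0.53001237 0.01887932 0.094     ] [ 0.57051223 -0.05618282  0.076     ] 0.12822907228736785 0.1282119938826119
8.911944633581822 47.764675506494626
knuckle ring centroid [0.5317821  0.01912746 0.09307752] [0.53191786 0.01904752 0.09266849] 484
hinge [0.65376654 0.03731139 0.09295723] [0.66363935 0.04631983 0.09932908] [0.64478798 0.02685665 0.0802429 ]
```

Emit:
carry_out --series "0 0 -0.044 0;0 0 -0.044 0;0 0 -0.044 0;0 0 -0.043 0;0 0 0 0;-0.005 0.0068 0 0;-0.005 0.0068 0 0;-0.005 0.0068 0 0;-0.005 0.0068 0 0;-0.005 0.0068 0 0;-0.005 0.0068 0 0;-0.005 0.0068 0 0;-0.005 0.0068 0 0;-0.005 0.0060 0 0;0 0 0 0"

```text
time: 5.52
tool_pos: [0.5684, -0.0055, 0.0701]
tcp_rot: [0.263, -3.13, -0.0]
wrist_force: [-0.0, -0.1, -0.3]
width: -0.002
grip_force: 0.0
```

Emit:
carry_out --series "-0.001 0.003 0 0;-0.001 0.003 0 0;0 0.002 0 0;0 0 0 0"

```text
time: 6.02
tool_pos: [0.5669, 0.0011, 0.0703]
tcp_rot: [0.263, -3.13, 0.002]
wrist_force: [-1.1, -5.5, 0.6]
width: 0.0
grip_force: 3.1
```

```bash
python3 - <<'E'
from h import *
print(bot.read_state()["wrist_force"].round(1))
im,d,K,M,P=cam("wrist");cv2.imwrite("pics/w2.png",im);np.savez("w2.npz",im=im,d=d,K=K,M=M,P=P)
E
```

```text
[-1.1 -5.5  0.6]
```

View pics/w2.png

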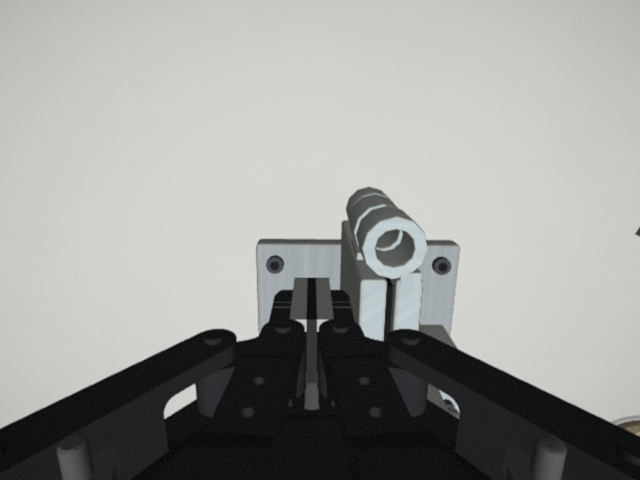

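Flanges nearly shut, bores lined up, top bore at pixel (397,246). Back off and go above the pin.

```bash
python3 - <<'E'
from h import *
t=np.load("w2.npz");K,M,P=t["K"],t["M"],t["P"]
print(atz(K,M,397,246,.094))
Q=P.reshape(-1,3);m=(abs(Q[:,2]-.094)<.003)&(np.hypot(Q[:,0]-.53,Q[:,1]-.019)<.013);q=Q[m][:,:2]
print(len(q),(q.min(0)+q.max(0))/2)
E
```

```text
[0.52923435 0.01899155 0.094     ]
2778 [0.53191152 0.01882553]
```

Emit:
carry_out --series "0.002 -0.012 0 0;0.001 -0.01 0.03 0;0 0 0.05 0;0 0 0.05 0;-0.01 0.033 0.01 0;-0.012 0.038 0 0;-0.012 0.038 0 0;-0.012 0.038 0 0;-0.012 0.038 0 0;-0.006 0.033 0 0;0 0 0 0;0 0 0 0" --jaw -0.06

```text
time: 7.58
tool_pos: [0.5062, 0.1976, 0.2101]
tcp_rot: [0.263, -3.13, 0.0]
wrist_force: [0.3, -0.5, 0.1]
width: 0.472
grip_force: 0.0
```

```bash
python3 - <<'E'
from h import *
im,d,K,M,P=cam("wrist");cv2.imwrite("pics/w3.png",im);np.savez("w3.npz",im=im,d=d,K=K,M=M,P=P)
print(spot_in("wrist","lock_pin")[:2])
Q=P.reshape(-1,3);m=(Q[:,2]>.066)&(Q[:,2]<.105)&(np.hypot(Q[:,0]-.506,Q[:,1]-.197)<.018);q=Q[m]
print(m.sum(),q.min(0),q.max(0)); t=q[q[:,2]>q[:,2].max()-.006];print(len(t),t.mean(0),(t.min(0)+t.max(0))/2)
E
```

```text
[{'rect': [314.7, 226.6, 26.2, 26.1], 'score': 0.84}]
561 [0.50071336 0.19047249 0.0660414 ] [0.51532263 0.20528491 0.09556729]
406 [0.50768847 0.19785841 0.09327706] [0.50802003 0.19793657 0.09258918]
```

View pics/w3.png

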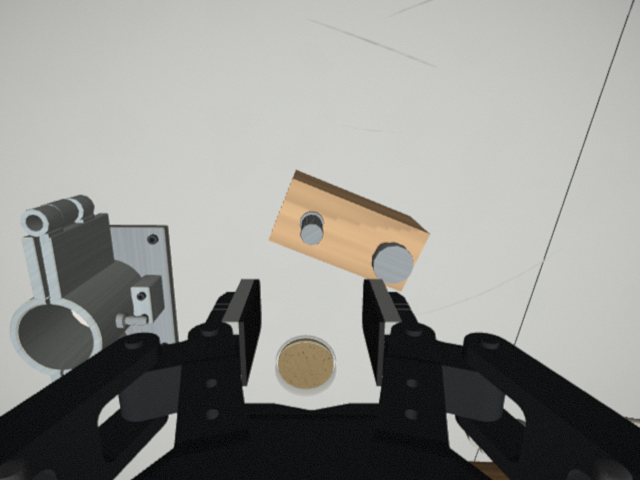

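Pin top at (312,234), jaws straddle it in line; tamper disc at (393,264) is clear of the right finger. Descend and grip.

```bash
python3 - <<'E'
from h import *
t=np.load("w3.npz");K,M,P,im=t["K"],t["M"],t["P"],t["im"]
print(atz(K,M,312,234,.094))
u,v=33,220; print(atz(K,M,36,221,.094))
E
```

```text
[0.50757593 0.1981484  0.094     ]
[0.52846546 0.02086926 0.094     ]
```

Emit:
carry_out --series "0 0 -0.03 0;0 0 -0.03 0;0 0 -0.03 0;0 0 -0.025 0;0 0 -0.016 0;0 0 0 0"

```text
time: 8.43
tool_pos: [0.5053, 0.197, 0.078]
tcp_rot: [0.26, -3.128, 0.001]
wrist_force: [-1.0, -0.4, -0.3]
width: 0.472
grip_force: 0.0
```

Emit:
carry_out --series "0 0 0 0;0 0 0 0;0 0 0 0;0 0 0 0" --jaw -1 --grip_force 50

```text
time: 8.93
tool_pos: [0.5073, 0.1983, 0.0807]
tcp_rot: [-0.262, 3.128, 0.001]
wrist_force: [0.4, -1.5, 6.6]
width: 0.159
grip_force: 49.0
```

Emit:
carry_out --series "0 0 0.01 0;0 0 0.025 0;0 0 0.03 0;0 0 0.03 0;0 0 0.03 0;0 0 0 0;0 0 0 0"

```text
time: 9.8
tool_pos: [0.5052, 0.1978, 0.2033]
tcp_rot: [0.262, -3.129, 0.0]
wrist_force: [-0.3, -0.1, -1.0]
width: 0.159
grip_force: 48.9
```

```bash
python3 - <<'E'
from h import *
s=bot.read_state();print(s["wrist_force"],s["tool_pos"],R.from_rotvec(s["tcp_rot"]).as_matrix().round(3).tolist())
im,d,K,M,P=cam("wrist");np.savez("w4.npz",im=im,d=d,K=K,M=M,P=P)
cv2.imwrite("pics/w4.png",im)
print(spot_in("wrist","lock_pin")[:2])
E
```

```text
[-0.30041055 -0.0768429  -1.02889186] [0.50522123 0.1977932  0.20332398] [[-0.986, -0.166, -0.002], [-0.166, 0.986, -0.0], [0.002, -0.0, -1.0]]
[{'rect': [312.1, 300.3, 39.6, 97.4], 'score': 0.87}]
```

View pics/w4.png

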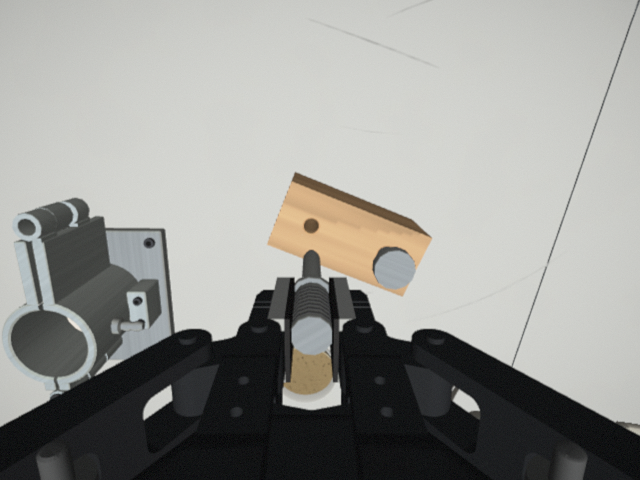

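Pin held upright: top at (312,337), nose at (311,256); empty bore in the block at (311,226).

```bash
python3 - <<'E'
from h import *
t=np.load("w4.npz");K,M,P=t["K"],t["M"],t["P"]
print("hole",atz(K,M,311,226,.06),"top",[atz(K,M,312,337,z)[:2].round(4) for z in(.215,.218)], "nose",[atz(K,M,311,258,z)[:2].round(4) for z in(.13,.134)])
Q=P[320:352,300:324].reshape(-1,3);print(Q[:,2].max(),np.median(Q,0))
E
```

```text
hole [0.5081314  0.19796767 0.06      ] top [array([0.5068, 0.1981]), array([0.505 , 0.1978])] nose [array([0.5083, 0.198 ]), array([0.5069, 0.1978])]
0.2178236279024527 [0.5055755  0.1977132  0.21609006]
```

Emit:
carry_out --series "0.003 -0.02 0 0;0.005 -0.04 0 0;0.005 -0.04 0 0;0.005 -0.04 0 0;0.0055 -0.039 0 0;0 0 -0.02 0;0 0 0 0;0 0 0 0"

```text
time: 10.9
tool_pos: [0.5293, 0.0187, 0.1841]
tcp_rot: [0.262, -3.13, -0.0]
wrist_force: [-0.6, 0.1, -0.5]
width: 0.159
grip_force: 49.0
```

```bash
python3 - <<'E'
from h import *
s=bot.read_state();print(s["wrist_force"],s["tool_pos"])
im,d,K,M,P=cam("wrist");np.savez("w5.npz",im=im,d=d,K=K,M=M,P=P)
a=cv2.resize(im[160:360,220:420],(600,600),interpolation=2)
im2,d2,K2,M2,P2=cam("scene");b=cv2.resize(im2[190:290,240:306],(198*2,600),interpolation=2)
cv2.imwrite("pics/w5.png",np.hstack([a[:,:400+0] if 0 else cv2.resize(a,(400,400)),cv2.resize(b,(264,400))]))
E
```

```text
[-0.62898997  0.14121818 -0.51141283] [0.52928952 0.0187061  0.184081  ]
```

View pics/w5.png

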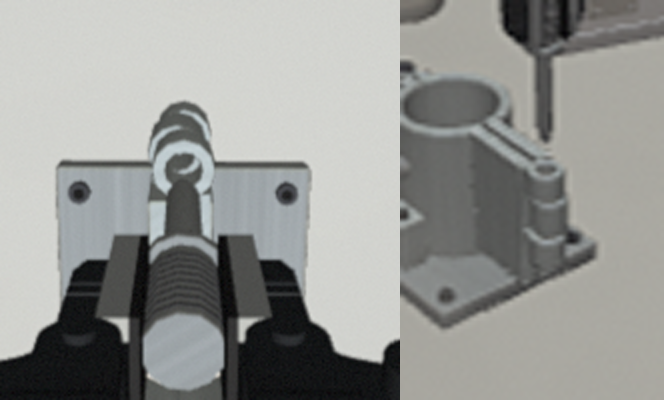

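Nose at crop (182,183), bore at crop (184,164): lateral alignment good; check x.

```bash
python3 - <<'E'
from h import *
t=np.load("w5.npz");K,M,P=t["K"],t["M"],t["P"]
for y in(160,163,166):print("bore",atz(K,M,220+184/2,160+y/2,.094))
for z in(.111,.113):print("nose",z,atz(K,M,220+182/2,160+184/2,z))
m=(abs(P[...,2]-.094)<.003)&(np.hypot(P[...,0]-.53,P[...,1]-.019)<.013)
v,u=np.where(m);print(u.min(),u.max(),v.min(),v.max(),P[...,0][m].min(),P[...,1][m].min(),P[...,1][m].max())
E
```

```text
bore [0.52704524 0.01863654 0.094     ]
bore [0.52794869 0.01878827 0.094     ]
bore [0.52885407 0.01894032 0.094     ]
nose 0.111 [0.52889758 0.01835023 0.111     ]
nose 0.113 [0.52824737 0.01824115 0.113     ]
296 327 229 263 0.5212311074752076 0.009708059279470441 0.028053005058496623
```

Emit:
carry_out --series "0 0 -0.008 0;0 0 -0.008 0;0 0 -0.008 0;0 0 -0.006 0;0 0 0 0"

```text
time: 11.62
tool_pos: [0.529, 0.019, 0.1534]
tcp_rot: [0.262, -3.129, -0.0]
wrist_force: [-0.3, -0.7, -0.5]
width: 0.152
grip_force: 49.0
```

Emit:
carry_out --series "0 0 -0.006 0;0 0 -0.006 0;0 0 -0.006 0;0 0 0 0"

```text
time: 12.12
tool_pos: [0.5294, 0.0187, 0.1356]
tcp_rot: [0.262, -3.13, 0.001]
wrist_force: [0.5, -1.6, -1.3]
width: 0.155
grip_force: 49.0
```

Emit:
carry_out --series "0 0 -0.006 0;0 0 -0.006 0;0 0 -0.005 0;0 0 0 0"

```text
time: 12.62
tool_pos: [0.5293, 0.0189, 0.1186]
tcp_rot: [0.262, -3.13, 0.0]
wrist_force: [1.0, -1.3, -2.0]
width: 0.157
grip_force: 49.0
```

Emit:
carry_out --series "0 0 -0.003 0;0 0 -0.002 0;0 0 -0.002 0;0 0 -0.001 0;0 0 0 0"

```text
time: 13.25
tool_pos: [0.5299, 0.0189, 0.1146]
tcp_rot: [-0.262, 3.13, -0.0]
wrist_force: [-8.3, -2.3, 18.8]
width: 0.152
grip_force: 51.3
```

Emit:
carry_out --series "0 0 0.001 0;0 0 0 0;0 0 0 0;0 0 0.02 0;0 0 0.04 0;0 0 0 0;0 0 0 0" --jaw 0

```text
time: 14.12
tool_pos: [0.5292, 0.019, 0.1716]
tcp_rot: [0.262, -3.13, -0.0]
wrist_force: [0.0, -0.1, 0.7]
width: 0.501
grip_force: 0.0
```

```bash
python3 - <<'E'
from h import *
im,d,K,M,P=cam("wrist");np.savez("w6.npz",im=im,d=d,K=K,M=M,P=P)
im2,d2,K2,M2,P2=cam("scene");b=cv2.resize(im2[190:290,230:310],(480,600),interpolation=2)
cv2.imwrite("pics/w6.png",np.hstack([cv2.resize(im[140:400,200:440],(320,600*320//320)) if 0 else cv2.resize(im[160:400,256:384],(320,600)),b]))
print(bot.read_state()["tool_pos"],P[230:300:8,311,2].round(3),np.nanmax(P2[190:290,260:300,2]))
E
```

```text
[0.52839651 0.01902097 0.17059965] [0.081 0.094 0.103 0.118 0.128 0.127 0.128 0.127 0.09 ] 0.20994293429054767
```

View pics/w6.png

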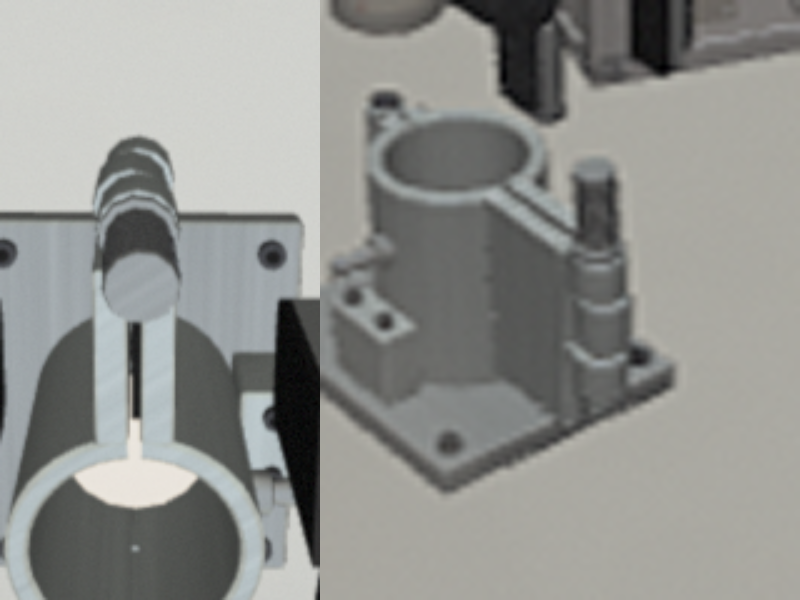

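Pin fully seated (top at z = 128 mm, collar on the knuckle); flanges are centred between the jaws, gap at crop (136,370). Now pinch.

Emit:
carry_out --series "0.016 0.0024 0 -0.7;0.015 0.0023 0 0;0 0 0 0;0 0 -0.03 0;0 0 -0.03 0;0 0 -0.02 0;0 0 -0.011 0;0 0 0 0;0 0 0 0"

```text
time: 15.35
tool_pos: [0.5615, 0.0236, 0.0823]
tcp_rot: [-0.243, 3.131, -0.0]
wrist_force: [-0.4, 0.4, -0.2]
width: 0.504
grip_force: 0.0
```

Emit:
carry_out --series "0 0 0 0;0 0 0 0;0 0 0 0;0 0 0 0;0 0 0 0;0 0 0 0" --jaw -1 --grip_force 60

```text
time: 16.1
tool_pos: [0.5613, 0.0241, 0.0826]
tcp_rot: [-0.243, 3.13, 0.001]
wrist_force: [-1.0, 2.4, 5.9]
width: 0.196
grip_force: 58.4
```

```bash
python3 - <<'E'
from h import *
im,d,K,M,P=cam("wrist");im2=cam("scene")[0]
cv2.imwrite("pics/w7.png",np.hstack([cv2.resize(im[140:420,216:406],(400,589)),cv2.resize(im2[150:290,225:318],(390,589))]))
s=bot.read_state();print(s["tool_pos"],s["wrist_force"],s["width"]*85,s["grip_force"])
E
```

```text
[0.56130011 0.02406257 0.08259994] [-3.18763016  2.7728172   6.03029119] 16.38569934139253 58.42264115810394
```

View pics/w7.png

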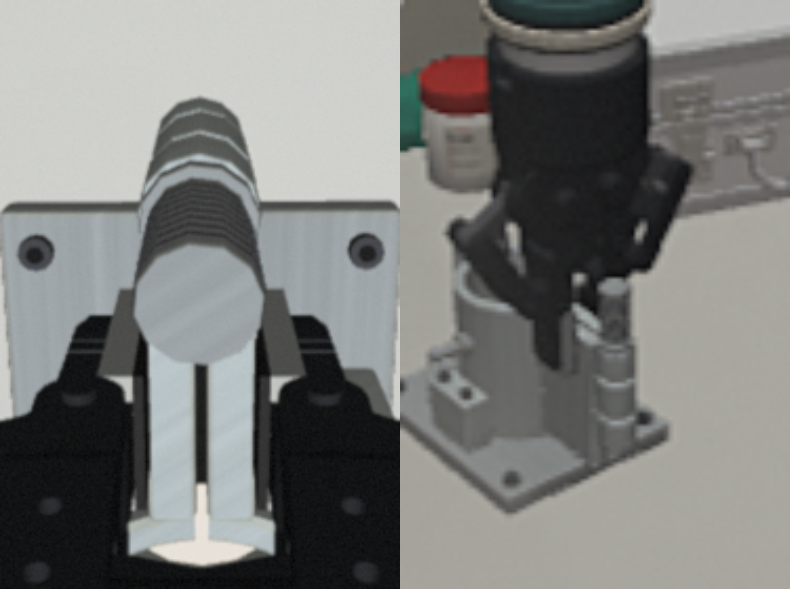

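Emit:
carry_out --series "0 0 0 0;0 0 0 0;0 0 0 0;0 0 0 0;0 0 0 0;0 0 0 0;0 0 0 0;0 0 0 0" --grip_force 80

```text
time: 17.2
tool_pos: [0.5613, 0.0241, 0.0826]
tcp_rot: [-0.243, 3.131, 0.001]
wrist_force: [-2.5, 2.4, 6.9]
width: 0.188
grip_force: 77.8
```

```bash
python3 - <<'E'
from h import *
im,d,K,M,P=cam("wrist");np.savez("w8.npz",im=im)
s=bot.read_state();print(s["tool_pos"],s["wrist_force"],s["width"]*85,s["grip_force"])
# flange outer widths on the top edge (brightness profile), both views
a=np.load("w6.npz");Pz=a["P"]
for nm,PP in(("before",Pz),("now",P)):
    m=(abs(PP[...,2]-.094)<.004)&(np.hypot(PP[...,0]-.566,PP[...,1]-.0245)<.014)
    q=PP[m][:,:2]-[.5667,.0247];n=q@[-.155,.988];print(nm,m.sum(),np.percentile(n,[1,99]).round(4))
    h,e=np.histogram(n,24,(-.012,.012));print(h)
E
```

```text
[0.56125835 0.02416278 0.08265109] [-2.12637888  2.06386325  6.30916172] 16.341239553255257 77.8359854221344
before 1082 [-0.0096  0.0087]
[ 0  7 34 66 75 79 40 81 84 43 13 13 14 57 72 82 66 66 70 64 56  0  0  0]
now 2956 [-0.0079  0.0082]
[  0   0   0  11 214 191 200 199 202 201 198  41  79 164 194 196 203 203
 194 178  88   0   0   0]
```

```bash
python3 -c "
from workcell import bot
print(bot.finish_job())"
```

```text
the job is handed in; nothing more can be done
None
```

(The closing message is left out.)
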